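# Load the tacking jig and hold the block home

### The job

Load the steel tacking jig: pick up the standing aluminium round bar, lay it on its side in the jig's V cradle, centred over both saddles (set it down, do not drop it), and let go of it. Then stand the aluminium block flat on the jig plate in the corner, its long side along the side stop, press it home against both stops at once and finish like that, with the gripper still on the block and pushing it firmly against both stops. Leave the other things on the bench where they are.

Things in the scene. Friction and masses are not known exactly. Their poses are not given: they have to be found in the camera images.
- jig: Fixed dark steel tacking jig: a plate 130 (x) x 310 (y) x 12 mm, origin at the centre of its underside on the bench, z up. Its -y half carries the V cradle, its +y half the corner of two low stops. It may stand turned on the bench.
- cradle (a point): Axis point of the V cradle: where the middle of the round bar lies when seated, 60 mm above the bench; jig axes. The bar lies along the jig's y. The cradle is two V saddles (90 degree V, open upward, each 14 mm thick along y, 62 mm wide along x, tops 58.5 mm above the bench), centred 52 mm either side of this point along y: 90 mm free between them, down to the plate at 12 mm.
- corner (a point): The inner corner where both stop faces meet the plate's top (12 mm above the bench); jig axes. The block belongs on the -x, -y side of this point.
- side_stop: Fixed steel rail on the jig plate, 12 (x) x 85 (y) x 18 mm high, so its top is 30 mm above the bench; origin at the centre of its underside. Its working face looks to the jig's -x, 6 mm from its origin.
- end_stop: Fixed steel rail on the jig plate, 60 (x) x 12 (y) x 18 mm high, top 30 mm above the bench; origin at the centre of its underside. Its working face looks to the jig's -y, 6 mm from its origin.
- bar_center (a point): Centre of the loose solid aluminium round bar, 40 mm in diameter, 130 mm long, about 0.44 kg; its z axis is the bar's axis. It starts standing upright on the bench, so this point is 65 mm up. A small dark centre mark is on each end.
- block_center (a point): Centre of the loose aluminium block, 44 (x) x 60 (y) x 50 (z) mm, about 0.36 kg, standing on the bench with z up, turned up to 35 degrees either way from the bench x. Seated in the corner its y lies along the jig's y (either way round): its 60 mm side on the side stop, its 44 mm side on the end stop, its centre 22 mm (jig x) and 30 mm (jig y) from the corner point and 37 mm above the bench.
- disc: Bystander: loose aluminium disc, diameter 54 mm, 28 mm high; origin under its centre.
- offcut: Bystander: loose flat aluminium offcut 50 x 34 x 18 mm; origin under its centre.
- stub: Bystander: loose short aluminium stub, diameter 26 mm, 55 mm high, standing; origin under its centre.
- wrench: Bystander: loose wrench lying at the near left of the bench.
- hammer: Bystander: loose hammer lying beyond the jig, roughly along the bench's y.
- can: Bystander: loose grey can, diameter 70 mm, 100 mm high; origin under its centre.
- jar: Bystander: loose jar, diameter 64 mm, 90 mm high; origin under its centre.
There are look-alikes about, which are no part of the job. What is shaped like the part that bears bar_center but yellow is not meant.

How it is judged:
By the outcome, as a careful person would: the job done as asked, in the order asked, and still so for the second after the job is handed in, while the arm keeps its last pose, push and grip.
It also fails if it takes over 62 s, if anything falls off the work surface, if the arm or the gripper's body presses on something with over 40 N, if the wrist force passes 120 N, or if a joint passes its speed limit or range.

### The arm

A 7-joint arm with a two-finger parallel gripper is mounted at the origin on the work surface. World frame = base frame: x ahead of the robot, y to its left, z up, the work surface at z = 0. Lengths are in m, angles in rad, forces in N, time in s.
With the tool pointing down it reaches from about 0.4 to 0.85 m from the base axis. Payload 10.4 kg.
Tool frame: the origin (TCP) lies between the finger pads; the fingertips stand 22 mm ahead of it and the grasp point (between the pads) lies 3 mm ahead of it (r.nose_length is the distance from the TCP to the fingertips, in m); z points along the fingers, y is the line along which they close (so a half turn about z gives the same grasp; the last joint's range is limited). The gripper opens to 87 mm and grips with 3 to 60 N. Pads are 19 mm wide; open, the fingers measure 117 mm over their backs; the gripper's body (75 mm by 190 mm) begins 51 mm behind the grasp point.
Start: joints at [-1.191, 0.332, -0.065, 1.46, 0.022, 1.35, -0.088], TCP at [0.245, 0.575, 0.245] pointing down, gripper open.
Joint ranges: [-2.6, 2.6], [-0.5, 2.12], [-1.47, 1.34], [0.16, 2.42], [-1.27, 4.41], [0.06, 2.06], [-2.6, 2.6]. Speed limits (rad/s): [2.22, 2.22, 2.79, 2.79, 3.14, 3.14, 3.14].

### API

Orientations are given as a unit quaternion [x, y, z, w].
In Python, from bench import readout, cams, r gives the robot as it stands. The module is installed in compiled form; this text tells all that it offers.
- The arm moves only by the tool step_arm, never from a script. Its argument "deltas" is a list that holds one entry, the list of rows, each a list of 7 numbers: the turn, a rotation vector about the tool's x, y, z in rad, then the shift along the tool's x, y, z in m, then the opening in per cent of the stroke, from 0 (shut) to 100 (fully open). A call has 1 to 20 rows; each row is the pose to reach, as a shift and turn from the pose commanded when the call began, along the tool's axes at that moment; what a row does not reach only later rows make up. A row lasts 1/8 s, in which the tool goes at most 62.5 mm and 10.7 degrees, less where a joint would pass 70% of its speed; a pose out of reach is approached as far as the arm can. A call with a gripper value outside its range is refused whole. The fingers move at their own pace and stop on an object; "squeeze" is the grip in N (left out, the last holds). Time passes only in rows, so rows that repeat a pose let the fingers close. It gives the time, the measured TCP pose, the force, the opening and the grip force at its end, in the units of the state.
- readout.read_state(): the state, without advancing time (a new reading comes with each control period).
- cams.camera(name): name is "scene" or "top"; returns a dict with "img" (384x512x3 uint8, red, green, blue), "fx", "fy", "cx", "cy" (pixels), "origin" and "rotation" of the camera in the world. Camera axes: x right, y up, looking along -z (the intrinsics and any distortion apply to the point x, -y, -z); pixel columns grow to the right and rows downward; lengths in m; the calibration is good to about 2 mm. A picture is of the moment at which its call begins. There is no depth.
- r.close_job(): hands the job in; it is judged then, once.
The state is a dict: "time": time; "joint_positions": joint angles; "joint_vel": joint speeds; "joint_torque": joint torques, N m; "ee_pos": TCP position; "eef_rot": TCP orientation; "ft_force": force on the tool from outside, world axes, zero at the start; "torque": the same for the moment, N m; "width": finger opening in m; "grip_force": force on a finger pad.
Only numpy, scipy, OpenCV 4.12 (cv2) and the standard library are available. Lean on these libraries where they do the work, as an engineer would, in place of code of your own. Each camera call takes 0.05 s, during which the arm holds its last target. There are 200 camera calls.

## Working session

There is one attempt and no reset: what is moved stays moved. The work goes in short steps, Python scripts to look and compute and a tool call to move; the robot and the scene stay as the last step left them, time stands still between calls to the robot, and variables do not carry over. Pictures are saved under pics/ and viewed, at most 10 in all, crops included, and the job is handed in when it is done.

Besides the shell and the picture viewer there is one more tool, called after ">>>" by a JSON object that holds its "op" and its "data", one argument or row to a line. step_arm: Moves the arm, as the interface text tells. Its arguments: {"type":"object","properties":{"deltas":{"type":"array"},"squeeze":{"type":"number"}},"required":["deltas"]}

```bash
mkdir -p pics; python3 - <<'E'
from bench import readout, cams, r
import cv2,json
for n in("scene","top"):
    c=cams.camera(n); cv2.imwrite(f"pics/{n}0.png",c["img"][:,:,::-1])
    print(n,{k:(v.tolist() if hasattr(v,'tolist') else v) for k,v in c.items() if k!="img"})
s=readout.read_state(); print({k:s[k] for k in("time","ee_pos","eef_rot","width","ft_force")}, r.nose_length)
E
```

```text
scene {'fx': 451.3234450523653, 'fy': 451.3234450523653, 'cx': 253.84293826049074, 'cy': 188.74488123699035, 'origin': [1.6028550174305813, 0.4527574514647254, 0.9854825537605725], 'rotation': [0.2486413794293769, 0.36489659757225207, 0.7554206799671767, 0.4841152071496814]}
top {'fx': 405.33006042049385, 'fy': 405.33006042049385, 'cx': 253.93112914915667, 'cy': 189.4609319579209, 'origin': [0.448367508693557, 0.022635066251551206, 1.225512204008112], 'rotation': [0.035162553942911366, -0.034445828999102604, -0.7004881402269324, 0.7119644970545863]}
{'time': 0.1, 'ee_pos': array([0.24488231, 0.57468999, 0.24385506]), 'eef_rot': array([ 2.00029503e-01,  9.79789674e-01, -6.21301733e-04, -8.50698295e-05]), 'width': 0.08683203442019943, 'ft_force': array([-0.33733401, -0.45967528, -0.14995937])} 0.022
```

View pics/scene0.png

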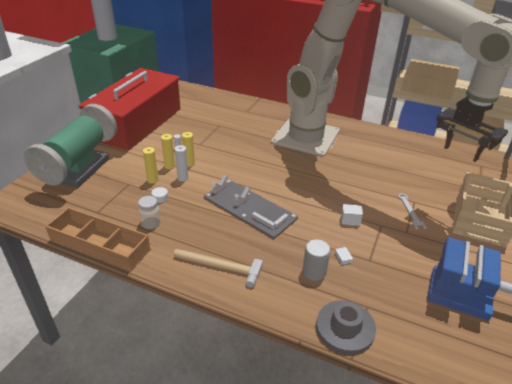

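View pics/top0.png

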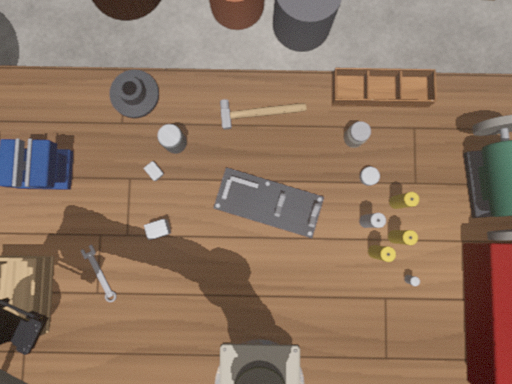

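Top view: the silver bar is at about (378,220) among three yellow ones, the block at (156,229), and the jig is centred near (269,202). The corner stops are on the left (+y), near (230,180), with the saddles at (281,205) and (315,211). The scene view agrees with this.

```bash
cat > h.py <<'E'
import numpy as np, cv2
from scipy.spatial.transform import Rotation as R
from bench import readout, cams, r
def cast(c,uv,z):
    uv=np.atleast_2d(uv).astype(float)
    d=np.c_[(uv[:,0]-c["cx"])/c["fx"],-(uv[:,1]-c["cy"])/c["fy"],-np.ones(len(uv))]
    d=R.from_quat(c["rotation"]).apply(d); o=np.array(c["origin"])
    return o+d*((z-o[2])/d[:,2])[:,None]
def proj(c,p):
    q=R.from_quat(c["rotation"]).inv().apply(np.atleast_2d(p)-np.array(c["origin"]))
    return np.c_[c["cx"]-c["fx"]*q[:,0]/q[:,2],c["cy"]+c["fy"]*q[:,1]/q[:,2]]
def snap(n,name,x0,y0,x1,y1,k):
    c=cams.camera(n); im=c["img"][y0:y1,x0:x1,::-1]
    cv2.imwrite(f"pics/{name}.png",cv2.resize(im,None,fx=k,fy=k,interpolation=cv2.INTER_CUBIC)); return c
def blobs(mask,lo=30):
    cs,_=cv2.findContours(mask.astype(np.uint8)*255,cv2.RETR_EXTERNAL,cv2.CHAIN_APPROX_NONE)
    return [q for q in cs if cv2.contourArea(q)>lo]
E
python3 - <<'E'
from h import *
c=snap("top","t1",140,150,420,300,2.8)
im=c["img"]; hsv=cv2.cvtColor(im,cv2.COLOR_RGB2HSV)
roi=np.zeros(im.shape[:2],bool); roi[160:245,205:335]=1
print("plate px",im[200,260],im[228,300], "wood",im[255,270],"bar",im[220,375],"block",im[229,156])
m=roi&(hsv[...,1]<70)
m=cv2.morphologyEx(m.astype(np.uint8),cv2.MORPH_OPEN,np.ones((3,3)))
for q in blobs(m,500):
    rc=cv2.minAreaRect(q); b=cv2.boxPoints(rc); P=cast(c,b,.012)
    print("jig",rc,P[:,:2].round(4).tolist(),P.mean(0).round(4))
m=(hsv[...,1]<60)&(hsv[...,2]>140)
for q in blobs(m,25):
    rc=cv2.minAreaRect(q)
    if 140<rc[0][0]<430 and 120<rc[0][1]<300: print([np.round(v,1) for v in rc], cast(c,rc[0],.05).round(4)[0,:2])
E
```

```text
plate px [103 102 105] [115 113 114] wood [174 137 105] bar [204 205 206] block [213 213 216]
jig ((268.56982421875, 202.1310577392578), (103.91209411621094, 43.708866119384766), 16.955312728881836) [[0.5108, 0.148], [0.6379, 0.1128], [0.5508, -0.1878], [0.4255, -0.1498]] [ 0.5313 -0.0192  0.012 ]
[array([414.5, 281. ]), array([9.2, 9.2]), np.float64(45.0)] [ 0.3098 -0.4371]
[array([155.6, 229. ]), array([16.2, 22.1]), np.float64(72.9)] [0.4451 0.3067]
[array([376., 220.]), array([14., 18.]), np.float64(90.0)] [ 0.4815 -0.3297]
[array([314.8, 210.9]), array([ 4.9, 13.4]), np.float64(26.6)] [ 0.5049 -0.1527]
[array([281. , 200.7]), array([ 4.7, 12. ]), np.float64(18.4)] [ 0.5331 -0.0543]
[array([237.6, 184.3]), array([18.1, 38.6]), np.float64(70.5)] [0.5789 0.0726]
[array([370., 176.]), array([18., 18.]), np.float64(90.0)] [ 0.6095 -0.3139]
[array([152.7, 170.7]), array([17.6, 12.3]), np.float64(51.3)] [0.6147 0.322 ]
[array([168.5, 135. ]), array([22., 23.]), np.float64(90.0)] [0.722  0.2797]
[array([360.5, 130.7]), array([20., 20.]), np.float64(33.7)] [ 0.7442 -0.2875]
```

View pics/t1.png

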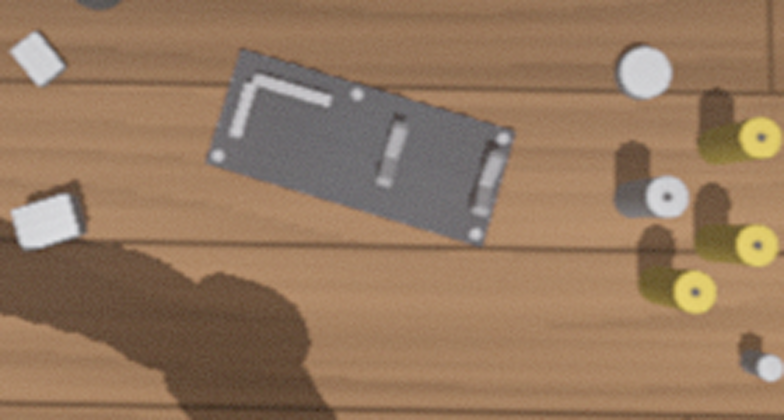

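The crop shows the silver bar's centre mark at (668,197), which is (378.6,220.4) in the full image. The yellow bars crowd its -x and -y sides, so it has to be approached from +y, over the jig. The stops' inner corner is near crop (252,88), with the block at (47,221).

```bash
cat >> h.py <<'E'
YAW=np.deg2rad(-16.1)
def Rt(head,tilt):
    """closing axis y horizontal; tool z points along heading+pi/2-... : tilt 0 = along -n, 90deg = down (n = left normal of closing axis 'head')"""
    y=np.array([np.cos(head),np.sin(head),0]); n=np.array([-np.sin(head),np.cos(head),0])
    z=-np.cos(tilt)*n-np.sin(tilt)*np.array([0,0,1.]); return np.c_[np.cross(y,z),y,z]
def delta(p,Rm):
    s=readout.read_state(); R0=R.from_quat(s["eef_rot"])
    return (R0.inv()*R.from_matrix(Rm)).as_rotvec().round(4).tolist()+R0.inv().apply(np.array(p)-s["ee_pos"]).round(4).tolist()
E
python3 - <<'E'
from h import *
t=cams.camera("top"); s=cams.camera("scene")
for n,uv in dict(bar=(668,197),y1=(695,292),y2=(757,245),y3=(761,137)).items():
    print(n,cast(t,np.array(uv)/2.8+[140,150],.13).round(4)[0])
b=cast(t,(378.6,220.4),.13)[0]; print("bar top in scene predicted",proj(s,b).round(1))
hs=cv2.cvtColor(s["img"],cv2.COLOR_RGB2HSV); m=(hs[...,1]<60)&(hs[...,2]>90); sub=np.zeros_like(m); sub[140:185,172:192]=1
for q in blobs(m&sub): print("scene bar bbox",cv2.boundingRect(q))
# block
hv=cv2.cvtColor(t["img"],cv2.COLOR_RGB2HSV)
m=(hv[...,1]<60)&(hv[...,2]>190); sub=np.zeros_like(m); sub[210:250,135:180]=1
for q in blobs(m&sub):
    rc=cv2.minAreaRect(q); P=cast(t,cv2.boxPoints(rc),.05); print("block",P.mean(0).round(4),[(np.linalg.norm(P[i+1]-P[i]).round(4),np.rad2deg(np.arctan2(*(P[i+1]-P[i])[[1,0]])).round(1)) for i in (0,1)])
# stops
m=(hv[...,1]<60)&(hv[...,2]>150); sub=np.zeros_like(m); sub[172:203,215:262]=1
Rj=np.array([[np.cos(YAW),-np.sin(YAW)],[np.sin(YAW),np.cos(YAW)]])
for q in blobs(m&sub):
    P=cast(t,q[:,0],.03)[:,:2]; J=(P-[.5313,-.0192])@Rj
    print("stops jig extents",J.min(0).round(4),J.max(0).round(4))
for bx in ((270,292),(305,325)):
    sub[:]=0; sub[190:225,bx[0]:bx[1]]=1; m2=(hv[...,1]<60)&(hv[...,2]>125)
    for q in blobs(m2&sub,15):
        P=cast(t,q[:,0],.0585)[:,:2]; J=(P-[.5313,-.0192])@Rj; print("saddle",J.min(0).round(4),J.max(0).round(4))
p=cast(t,(378.6,220.4),.13)[0]
print(delta([p[0],p[1]+.10,.30],Rt(0,np.deg2rad(90))),delta([p[0],p[1]+.15,.25],Rt(0,np.deg2rad(25))))
E
```

```text
bar [ 0.4784 -0.3126  0.13  ]
y1 [ 0.3883 -0.3372  0.13  ]
y2 [ 0.4338 -0.3973  0.13  ]
y3 [ 0.5378 -0.4034  0.13  ]
bar top in scene predicted [[179.7 147.7]]
scene bar bbox (174, 140, 14, 42)
block [0.4452 0.307  0.05  ] [(np.float64(0.0572), np.float64(-70.5)), (np.float64(0.0431), np.float64(-159.5))]
stops jig extents [-0.0303  0.0455] [0.0406 0.1376]
saddle [-0.0358 -0.0421] [ 0.0326 -0.0242]
saddle [-0.0309 -0.1465] [ 0.0319 -0.1263]
saddle [ 0.041  -0.1475] [ 0.0539 -0.1301]
[-0.0005, 0.0003, 1.168, -0.5234, -0.6332, -0.0554] [0.6586, -0.9968, 1.0347, -0.5038, -0.5871, -0.0055]
```

>>> {"op": "step_arm", "data": {
  "deltas": [
    [[0,0,0.4,-0.155,-0.105,-0.055,75],[0,0,1.168,-0.467,-0.317,-0.055,75],[0,0,1.168,-0.467,-0.317,-0.055,75],[0,0,1.168,-0.467,-0.317,-0.055,75],[0,0,1.168,-0.467,-0.317,-0.055,75],[0,0,1.168,-0.467,-0.317,-0.055,75],[0,0,1.168,-0.467,-0.317,-0.055,75],[0,0,1.168,-0.467,-0.317,-0.055,75],[0,0,1.168,-0.467,-0.317,-0.055,75],[0,0,1.168,-0.467,-0.317,-0.055,75],[0,0,1.168,-0.467,-0.317,-0.055,75],[0,0,1.168,-0.467,-0.317,-0.055,75]]
  ]
}}

```text
time: 1.75
ee_pos: [0.5497, 0.1021, 0.2993]
eef_rot: [0.706, 0.708, -0.0, -0.0]
ft_force: [0.3, 0.4, 0.2]
width: 0.0652
grip_force: 0.0
```

```bash
python3 - <<'E'
from h import *
s=readout.read_state(); print(s["ee_pos"].round(3),s["eef_rot"].round(3),np.round(s["joint_positions"],2))
print(delta([.478,-.15,.25],Rt(0,np.deg2rad(25))))
E
```

```text
[0.55  0.102 0.299] [ 0.706  0.708 -0.    -0.   ] [-0.65  0.16  0.44  1.58 -0.07  1.42 -0.2 ]
[0.0009, -1.135, 0.0027, -0.2519, -0.0723, 0.0492]
```

>>> {"op": "step_arm", "data": {
  "deltas": [
    [[0,-0.4,0,-0.09,-0.026,0.0,75],[0,-1.135,0,-0.252,-0.072,0.049,75],[0,-1.135,0,-0.252,-0.072,0.049,75],[0,-1.135,0,-0.252,-0.072,0.049,75],[0,-1.135,0,-0.252,-0.072,0.049,75],[0,-1.135,0,-0.252,-0.072,0.049,75],[0,-1.135,0,-0.252,-0.072,0.049,75],[0,-1.135,0,-0.252,-0.072,0.049,75],[0,-1.135,0,-0.252,-0.072,0.049,75],[0,-1.135,0,-0.252,-0.072,0.049,75]]
  ]
}}

```text
time: 3.0
ee_pos: [0.4785, -0.1521, 0.2512]
eef_rot: [0.597, 0.596, -0.379, 0.38]
ft_force: [-0.4, -0.7, -1.0]
width: 0.0651
grip_force: 0.0
```

```bash
python3 - <<'E'
from h import *
s=readout.read_state(); print(s["ee_pos"].round(3),s["eef_rot"].round(3),np.round(s["joint_positions"],2))
print(R.from_quat(s["eef_rot"]).as_matrix().round(3))
print(delta([.478,-.15,.25],Rt(0,np.deg2rad(25))))
E
```

```text
[ 0.478 -0.152  0.251] [ 0.597  0.596 -0.379  0.38 ] [-0.78  0.26  0.44  2.    0.92  1.5  -0.71]
[[ 0.002  1.    -0.   ]
 [ 0.425 -0.001 -0.905]
 [-0.905  0.002 -0.425]]
[-0.0002, -0.0022, -0.0023, 0.002, -0.0005, -0.0014]
```

>>> {"op": "step_arm", "data": {
  "deltas": [
    [[0,0,0,0.045,0,0.073,75],[0,0,0,0.091,0,0.147,75],[0,0,0,0.091,0,0.147,75],[0,0,0,0.091,0,0.147,75],[0,0,0,0.091,0,0.147,75],[0,0,0,0.091,0,0.147,75]]
  ]
}}

```text
time: 3.75
ee_pos: [0.4796, -0.2454, 0.107]
eef_rot: [0.597, 0.596, -0.379, 0.381]
ft_force: [0.1, -0.5, 0.6]
width: 0.0653
grip_force: 0.0
```

```bash
python3 - <<'E'
from h import *
s=readout.read_state(); print(s["ee_pos"].round(4),s["ft_force"].round(1),np.round(s["joint_positions"],2))
a=snap("top","a_t",330,150,430,290,4); b=snap("scene","a_s",120,110,260,230,4)
i=cv2.imread("pics/a_t.png"); j=cv2.imread("pics/a_s.png"); h=min(i.shape[0],j.shape[0])
o=np.hstack([i[:h],j[:h]]); cv2.imwrite("pics/a.png",cv2.resize(o,None,fx=.8,fy=.8))
print(delta([.4784,-.3126+.0027,.075+.0013],Rt(0,np.deg2rad(25))))
E
```

```text
[ 0.4796 -0.2454  0.107 ] [ 0.1 -0.5  0.6] [-0.63  0.54  0.48  2.09  1.    1.13 -0.9 ]
[0.0019, -0.0008, -0.0015, 0.0004, -0.001, 0.0711]
```

View pics/a.png

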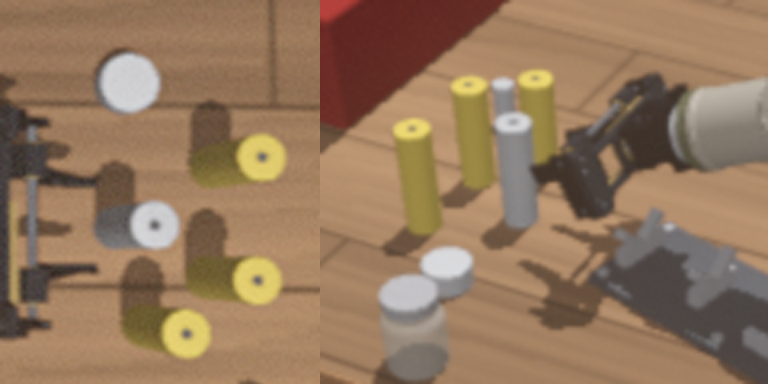

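Left (top view): the fingers at rows 180 and 269 straddle the silver bar's mark at row 225. Right (scene view): the wrist is clear of the saddles. I'll advance and grip.

>>> {"op": "step_arm", "data": {
  "deltas": [
    [[0,0,0,0,-0.001,0.024,75],[0,0,0,0,-0.001,0.048,75],[0,0,0,0,-0.001,0.071,75],[0,0,0,0,-0.001,0.071,75],[0,0,0,0,-0.001,0.071,30],[0,0,0,0,-0.001,0.071,30],[0,0,0,0,-0.001,0.071,30],[0,0,0,0,-0.001,0.071,30],[0,0,0,0,-0.001,0.071,30],[0,0,0,0,-0.001,0.071,30]]
  ],
  "squeeze": 45
}}

```text
time: 5.1
ee_pos: [0.4779, -0.3107, 0.0762]
eef_rot: [0.596, 0.596, -0.38, 0.38]
ft_force: [3.6, 1.1, 1.7]
width: 0.0388
grip_force: 44.9
```

>>> {"op": "step_arm", "data": {
  "deltas": [
    [[0,0,0,-0.018,0,-0.0085,30],[0,0,0,-0.055,0,-0.025,30],[0,0,0,-0.1,0,-0.047,30],[0,0,0,-0.145,0,-0.068,30],[0,0,0,-0.154,0,-0.072,30],[0,0,0,-0.154,0,-0.072,30]]
  ]
}}

```text
time: 5.85
ee_pos: [0.4768, -0.3104, 0.2448]
eef_rot: [0.597, 0.597, -0.38, 0.379]
ft_force: [-0.9, -0.3, -4.2]
width: 0.0387
grip_force: 44.9
```

```bash
python3 - <<'E'
from h import *
s=readout.read_state(); print(s["ee_pos"].round(4),s["ft_force"].round(1),s["width"],np.round(s["joint_positions"],2))
Rm=Rt(YAW,np.deg2rad(115)); print(Rm.round(3))
for z in(.23,.10,.06): print(delta(np.array([.505,-.1104,z])-.003*Rm[:,2],Rm))
E
```

```text
[ 0.4768 -0.3104  0.2448] [-0.9 -0.3 -4.2] 0.0386647003747329 [-0.61  0.24  0.6   2.07  1.1   1.23 -0.62]
[[ 0.251  0.961  0.117]
 [ 0.871 -0.277  0.406]
 [ 0.423  0.    -0.906]]
[0.1061, 1.5583, 0.2929, 0.0952, 0.0278, -0.175]
[0.1061, 1.5583, 0.2929, 0.2129, 0.0279, -0.1199]
[0.1061, 1.5583, 0.2929, 0.2491, 0.0279, -0.1029]
```

>>> {"op": "step_arm", "data": {
  "deltas": [
    [[0.01,0.15,0.03,0.01,0.003,-0.017,30],[0.106,1.558,0.293,0.095,0.028,-0.175,30],[0.106,1.558,0.293,0.095,0.028,-0.175,30],[0.106,1.558,0.293,0.095,0.028,-0.175,30],[0.106,1.558,0.293,0.095,0.028,-0.175,30],[0.106,1.558,0.293,0.095,0.028,-0.175,30],[0.106,1.558,0.293,0.095,0.028,-0.175,30],[0.106,1.558,0.293,0.095,0.028,-0.175,30],[0.106,1.558,0.293,0.095,0.028,-0.175,30],[0.106,1.558,0.293,0.095,0.028,-0.175,30],[0.106,1.558,0.293,0.095,0.028,-0.175,30],[0.106,1.558,0.293,0.095,0.028,-0.175,30]]
  ]
}}

```text
time: 7.35
ee_pos: [0.5055, -0.1105, 0.2334]
eef_rot: [0.78, 0.588, 0.171, -0.129]
ft_force: [0.6, -0.4, -5.0]
width: 0.039
grip_force: 44.9
```

```bash
python3 - <<'E'
from h import *
s=readout.read_state(); print(s["ee_pos"].round(4),s["ft_force"].round(1),s["width"],np.round(s["joint_positions"],2))
Rm=Rt(YAW,np.deg2rad(115))
for z in(.23,.11): print(delta(np.array([.505,-.1104,z])-.003*Rm[:,2],Rm))
E
```

```text
[ 0.5055 -0.1105  0.2334] [ 0.6 -0.4 -5. ] 0.0390220438681186 [-0.26  0.16  0.72  1.81 -0.55  1.34  0.35]
[-0.001, 0.0035, 0.0029, -0.0015, -0.0005, 0.0001]
[-0.001, 0.0035, 0.0029, -0.0518, -0.0006, 0.109]
```

>>> {"op": "step_arm", "data": {
  "deltas": [
    [[0,0,0,-0.018,0,0.04,30],[0,0,0,-0.035,0,0.075,30],[0,0.003,0.003,-0.052,-0.001,0.109,30],[0,0.003,0.003,-0.052,-0.001,0.109,30],[0,0.003,0.003,-0.052,-0.001,0.109,30]]
  ]
}}

```text
time: 7.98
ee_pos: [0.5051, -0.1127, 0.1146]
eef_rot: [0.781, 0.586, 0.174, -0.13]
ft_force: [-0.2, -0.0, -4.7]
width: 0.0386
grip_force: 44.9
```

```bash
python3 - <<'E'
from h import *
s=readout.read_state(); print(s["ee_pos"].round(4),s["ft_force"].round(1),s["width"])
a=snap("top","b_t",215,165,335,265,4); b=snap("scene","b_s",190,155,310,255,4)
o=np.hstack([cv2.imread("pics/b_t.png"),cv2.imread("pics/b_s.png")]); cv2.imwrite("pics/b.png",cv2.resize(o,None,fx=.83,fy=.83))
Rm=Rt(YAW,np.deg2rad(115))
c=np.array([.5077,-.1009,.11]); jy=np.array([.277,.961,0])
for e in(-1,1):
    for n,cc in(("t",a),("s",b)): print(e,n,((proj(cc,c+e*.065*jy)-([215,165] if n=="t" else [190,155]))*4*.83).round(0))
E
```

```text
[ 0.5051 -0.1127  0.1146] [-0.2 -0.  -4.7] 0.03859999465372642
-1 t [[355. 168.]]
-1 s [[87. 32.]]
1 t [[205. 122.]]
1 s [[183.  82.]]
```

View pics/b.png

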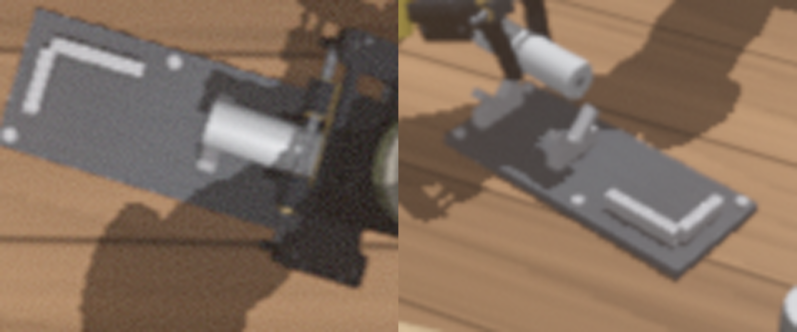

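The scene crop shows the bar's near end face centred at (581,82), exactly where predicted, so the bar is level and centred over the cradle. Lowering it now.

>>> {"op": "step_arm", "data": {
  "deltas": [
    [[0,0,0,-0.006,0,0.014,30],[0,0,0,-0.012,0,0.028,30],[0,0,0,-0.0185,0,0.042,30],[0,0,0,-0.0185,0,0.042,30],[0,0,0,-0.0185,0,0.042,30]]
  ]
}}

```text
time: 8.7
ee_pos: [0.5044, -0.1121, 0.0671]
eef_rot: [0.781, 0.586, 0.173, -0.13]
ft_force: [-0.3, -0.8, -5.2]
width: 0.0391
grip_force: 44.9
```

```bash
python3 - <<'E'
from h import *
s=readout.read_state(); print(s["ee_pos"].round(4),s["ft_force"].round(1),s["torque"].round(2))
Rm=Rt(YAW,np.deg2rad(115))
print(delta(np.array([.505,-.1104,.06])-.003*Rm[:,2],Rm))
E
```

```text
[ 0.5044 -0.1121  0.0671] [-0.3 -0.8 -5.2] [-1.09  0.33  0.01]
[0.0007, -0.001, -0.0028, -0.0014, 0.0001, 0.0042]
```

>>> {"op": "step_arm", "data": {
  "deltas": [
    [[0,0,0,-0.0008,0,0.0018,30],[0,0,0,-0.0012,0,0.003,30],[0,0,0,-0.0014,0,0.0036,30],[0,0,0,-0.0014,0,0.0036,30],[0,0,0,-0.0014,0,0.0036,30]]
  ]
}}

```text
time: 9.32
ee_pos: [0.5046, -0.1116, 0.0634]
eef_rot: [0.781, 0.586, 0.174, -0.13]
ft_force: [-0.6, 0.3, -2.0]
width: 0.0389
grip_force: 44.9
```

>>> {"op": "step_arm", "data": {
  "deltas": [
    [[0,0,0,-0.0002,0,0.0005,30],[0,0,0,-0.0004,0,0.0009,30],[0,0,0,-0.0004,0,0.0009,30],[0,0,0,-0.0004,0,0.0009,30]]
  ]
}}

```text
time: 9.82
ee_pos: [0.5049, -0.1118, 0.063]
eef_rot: [0.781, 0.586, 0.174, -0.13]
ft_force: [-2.3, -1.3, 5.1]
width: 0.0386
grip_force: 44.7
```

>>> {"op": "step_arm", "data": {
  "deltas": [
    [[0,0,0,0,0,0,44],[0,0,0,0,0,0,45],[0,0,0,0,0,0,47],[0,0,0,0,0,0,50],[0,0,0,0,0,0,60],[0,0,0,0,0,0,75],[0,0,0,0,0,0,75],[0,0,0,0,0,0,75]]
  ],
  "squeeze": 5
}}

```text
time: 10.82
ee_pos: [0.5045, -0.1116, 0.0623]
eef_rot: [0.781, 0.586, 0.173, -0.13]
ft_force: [0.2, -0.1, -0.9]
width: 0.0643
grip_force: 0.0
```

>>> {"op": "step_arm", "data": {
  "deltas": [
    [[0,0,0,0,0,-0.015,75],[0,0,0,0,0,-0.06,75],[0,0,0,0,0,-0.12,75],[0,0,0,0,0,-0.16,75],[0,0,0,0,0,-0.16,75],[0,0,0,0,0,-0.16,75]]
  ]
}}

```text
time: 11.58
ee_pos: [0.4853, -0.1766, 0.2072]
eef_rot: [0.781, 0.586, 0.174, -0.13]
ft_force: [-0.5, -0.2, -0.7]
width: 0.0655
grip_force: 0.0
```

```bash
python3 - <<'E'
from h import *
s=readout.read_state(); print(s["ee_pos"].round(4),s["ft_force"].round(1),s["width"],np.round(s["joint_positions"],2))
by=np.deg2rad(-70.5); Rb=Rt(by+np.pi/2,np.deg2rad(90)); print(Rb.round(3))
print(delta([.445,.307,.20],Rb))
E
```

```text
[ 0.4853 -0.1766  0.2072] [-0.5 -0.2 -0.7] 0.06548064052317919 [-0.14  0.24  0.77  1.8  -0.59  1.37  0.52]
[[-0.334  0.943  0.   ]
 [ 0.943  0.334 -0.   ]
 [-0.     0.    -1.   ]]
[0.136, -0.4235, -0.6139, 0.4072, -0.174, 0.1986]
```

>>> {"op": "step_arm", "data": {
  "deltas": [
    [[0.02,-0.06,-0.08,0.05,-0.022,0.02,75],[0.136,-0.423,-0.614,0.407,-0.174,0.199,75],[0.136,-0.423,-0.614,0.407,-0.174,0.199,75],[0.136,-0.423,-0.614,0.407,-0.174,0.199,75],[0.136,-0.423,-0.614,0.407,-0.174,0.199,75],[0.136,-0.423,-0.614,0.407,-0.174,0.199,75],[0.136,-0.423,-0.614,0.407,-0.174,0.199,75],[0.136,-0.423,-0.614,0.407,-0.174,0.199,75],[0.136,-0.423,-0.614,0.407,-0.174,0.199,75],[0.136,-0.423,-0.614,0.407,-0.174,0.199,75],[0.136,-0.423,-0.614,0.407,-0.174,0.199,75],[0.136,-0.423,-0.614,0.407,-0.174,0.199,75]]
  ]
}}

```text
time: 13.08
ee_pos: [0.4455, 0.3059, 0.1995]
eef_rot: [0.578, 0.816, 0.0, -0.0]
ft_force: [-0.7, -0.6, -1.2]
width: 0.0654
grip_force: 0.0
```

```bash
python3 - <<'E'
from h import *
a=snap("top","c_t",250,165,350,265,4); b=snap("scene","c_s",200,160,300,260,4)
o=np.hstack([cv2.imread("pics/c_t.png"),cv2.imread("pics/c_s.png")]); cv2.imwrite("pics/c.png",o)
c=np.array([.5077,-.1009,.06]); jy=np.array([.277,.961,0])
for e in(-1,1):
    for n,cc in(("t",a),("s",b)): print(e,n,((proj(cc,c+e*.065*jy)-([250,165] if n=="t" else [200,160]))*4).round(0))
s=readout.read_state(); print(s["ee_pos"].round(4),s["ft_force"].round(1),s["width"],np.round(s["joint_positions"],2))
Rb=Rt(np.deg2rad(19.5),np.deg2rad(90))
print(delta([.4452,.307,.044],Rb))
# block seen by scene camera: top-face centre
hv=cv2.cvtColor(b["img"],cv2.COLOR_RGB2HSV); m=(hv[...,1]<50)&(hv[...,2]>185); sub=np.zeros_like(m); sub[195:230,335:370]=1
for q in blobs(m&sub): print(cv2.boundingRect(q))
print(proj(b,[.4452,.307,.05]),proj(b,[.4452,.307,.0]))
E
```

```text
-1 t [[276. 204.]]
-1 s [[66. 66.]]
1 t [[103. 152.]]
1 s [[179. 128.]]
[0.4454 0.3063 0.1996] [ 0.5 -0.7 -0.4] 0.06510614569371836 [-0.89  0.17  0.23  1.76 -0.04  1.21 -0.31]
[0.0003, -0.0003, -0.0008, 0.0007, -0.0, 0.1556]
(354, 205, 9, 9)
[[352.1281356  209.04185841]] [[349.77807942 220.61916834]]
```

View pics/c.png

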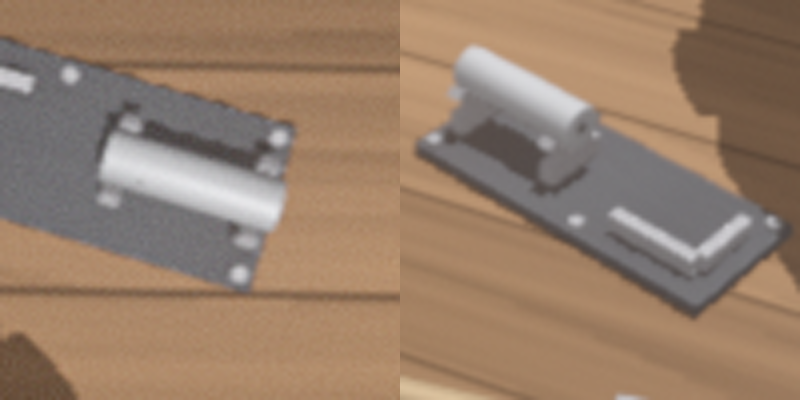

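The bar lies in the V across both saddles. Its end centres are near (105,157) and (279,207), within about 1 px of the prediction. On to the block.

>>> {"op": "step_arm", "data": {
  "deltas": [
    [[0,0,0,0,0,0.05,75],[0,0,0,0,0,0.1,75],[0,0,0,0.001,0,0.135,75],[0,0,0,0.001,0,0.1555,75],[0,0,0,0.001,0,0.1555,75],[0,0,0,0.001,0,0.1555,40],[0,0,0,0.001,0,0.1555,40],[0,0,0,0.001,0,0.1555,40],[0,0,0,0.001,0,0.1555,40],[0,0,0,0.001,0,0.1555,40],[0,0,0,0.001,0,0.1555,40]]
  ],
  "squeeze": 35
}}

```text
time: 14.55
ee_pos: [0.4452, 0.3081, 0.0448]
eef_rot: [0.577, 0.817, 0.001, 0.0]
ft_force: [-1.6, -0.6, 6.5]
width: 0.0435
grip_force: 34.9
```

>>> {"op": "step_arm", "data": {
  "deltas": [
    [[0,0,0,0,0,-0.02,40],[0,0,0,0,0,-0.06,40],[0,0,0,0,0,-0.105,40],[0,0,0,0,0,-0.105,40],[0,0,0,0,0,-0.105,40]]
  ]
}}

```text
time: 15.18
ee_pos: [0.4442, 0.3074, 0.1478]
eef_rot: [0.577, 0.817, -0.001, -0.0]
ft_force: [-0.5, -1.4, -4.4]
width: 0.044
grip_force: 34.9
```

```bash
python3 - <<'E'
from h import *
s=readout.read_state(); print(s["ee_pos"].round(4),s["ft_force"].round(1),s["width"])
Rb=Rt(YAW,np.deg2rad(90))
for z in (.13,.064): print(delta([.5498,.0624,z],Rb))
E
```

```text
[0.4442 0.3074 0.1478] [-0.5 -1.4 -4.4] 0.043990393079181296
[-0.0012, 0.0007, 0.6217, -0.2662, 0.0177, 0.0179]
[-0.0012, 0.0007, 0.6217, -0.2662, 0.0177, 0.0839]
```

>>> {"op": "step_arm", "data": {
  "deltas": [
    [[0,0,0.1,-0.03,0.002,0,40],[0,0,0.622,-0.266,0.018,0.018,40],[0,0,0.622,-0.266,0.018,0.018,40],[0,0,0.622,-0.266,0.018,0.018,40],[0,0,0.622,-0.266,0.018,0.018,40],[0,0,0.622,-0.266,0.018,0.018,40],[0,0,0.622,-0.266,0.018,0.018,40],[0,0,0.622,-0.266,0.018,0.018,40]]
  ]
}}

```text
time: 16.18
ee_pos: [0.55, 0.0645, 0.1301]
eef_rot: [0.799, 0.602, -0.0, -0.0]
ft_force: [-0.6, 0.3, -3.1]
width: 0.0441
grip_force: 34.9
```

```bash
python3 - <<'E'
from h import *
s=readout.read_state(); print(s["ee_pos"].round(4),s["ft_force"].round(1),s["width"],np.round(s["joint_positions"],2))
a=snap("top","d_t",200,155,290,245,4); b=snap("scene","d_s",220,155,310,245,4)
o=np.hstack([cv2.imread("pics/d_t.png"),cv2.imread("pics/d_s.png")]); cv2.imwrite("pics/d.png",o)
print(delta([.5498,.0624,.064],Rt(YAW,np.pi/2)))
E
```

```text
[0.55   0.0645 0.1301] [-0.6  0.3 -3.1] 0.0441320454240811 [-0.6   0.29  0.47  1.81 -0.14  1.08 -0.36]
[-0.0005, -0.0002, 0.0015, -0.002, 0.0001, 0.0666]
```

View pics/d.png

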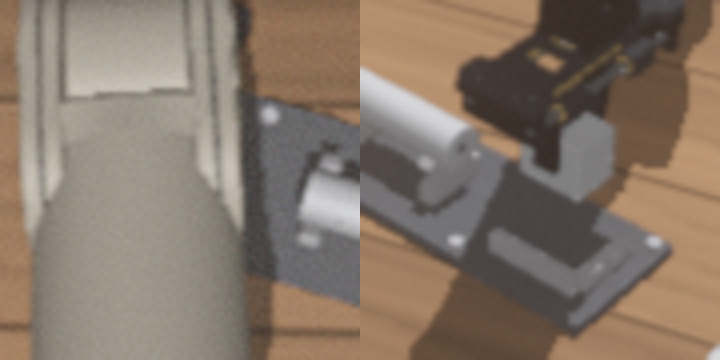

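The top view is blocked by the arm. The scene view shows the block level in the grip, just short of the corner stops at (590,270), and clear of the bar.

>>> {"op": "step_arm", "data": {
  "deltas": [
    [[0,0,0,-0.001,0,0.025,40],[0,0,0,-0.002,0,0.05,40],[0,0,0,-0.002,0,0.066,40],[0,0,0,-0.002,0,0.07,40],[0,0,0,-0.002,0,0.072,40],[0,0,0,-0.002,0,0.072,40],[0,0,0,-0.002,0,0.072,40]]
  ]
}}

```text
time: 17.15
ee_pos: [0.5505, 0.0613, 0.0595]
eef_rot: [0.799, 0.601, 0.001, 0.0]
ft_force: [0.4, -0.6, -4.0]
width: 0.0438
grip_force: 34.9
```

>>> {"op": "step_arm", "data": {
  "deltas": [
    [[0,0,0,0,0,0.0008,40],[0,0,0,0,0,0.0014,40],[0,0,0,0,0,0.0018,40],[0,0,0,0,0,0.0018,40]]
  ]
}}

```text
time: 17.65
ee_pos: [0.5501, 0.0612, 0.0571]
eef_rot: [0.799, 0.601, 0.0, -0.0]
ft_force: [0.3, 0.2, -3.6]
width: 0.0441
grip_force: 34.9
```

>>> {"op": "step_arm", "data": {
  "deltas": [
    [[0,0,0,0,0,0.0005,40],[0,0,0,0,0,0.001,40],[0,0,0,0,0,0.0014,40],[0,0,0,0,0,0.0014,40]]
  ]
}}

```text
time: 18.15
ee_pos: [0.5502, 0.0612, 0.0568]
eef_rot: [0.799, 0.601, 0.0, -0.0]
ft_force: [-7.0, -0.9, 10.8]
width: 0.0437
grip_force: 34.9
```

>>> {"op": "step_arm", "data": {
  "deltas": [
    [[0,0,0,0.002,0.002,-0.0007,40],[0,0,0,0.005,0.004,-0.0007,40],[0,0,0,0.008,0.006,-0.0007,40],[0,0,0,0.01,0.008,-0.0007,40],[0,0,0,0.01,0.008,-0.0007,40],[0,0,0,0.01,0.008,-0.0007,40]]
  ]
}}

```text
time: 18.9
ee_pos: [0.5612, 0.0684, 0.0568]
eef_rot: [0.799, 0.601, 0.0, 0.0]
ft_force: [-0.7, -1.5, 5.1]
width: 0.0439
grip_force: 34.9
```

>>> {"op": "step_arm", "data": {
  "deltas": [
    [[0,0,0,0,0.001,0,40],[0,0,0,0,0.002,0,40],[0,0,0,0,0.003,0,40],[0,0,0,0,0.003,0,40]]
  ]
}}

```text
time: 19.4
ee_pos: [0.5634, 0.0684, 0.0568]
eef_rot: [0.799, 0.601, 0.0, -0.001]
ft_force: [-5.1, 1.2, 8.6]
width: 0.0441
grip_force: 34.9
```

>>> {"op": "step_arm", "data": {
  "deltas": [
    [[0,0,0,0,0.0007,0,40],[0,0,0,0,0.0015,0,40],[0,0,0,0,0.0015,0,40]]
  ]
}}

```text
time: 19.77
ee_pos: [0.564, 0.0682, 0.0568]
eef_rot: [0.799, 0.601, -0.001, -0.001]
ft_force: [-10.4, 1.2, 13.3]
width: 0.0437
grip_force: 34.9
```

>>> {"op": "step_arm", "data": {
  "deltas": [
    [[0,0,0,0.001,0,0,40],[0,0,0,0.002,0,0,40],[0,0,0,0.003,0,0,40],[0,0,0,0.003,0,0,40]]
  ]
}}

```text
time: 20.27
ee_pos: [0.5641, 0.0685, 0.0568]
eef_rot: [0.8, 0.601, -0.002, -0.001]
ft_force: [-16.5, -7.4, 20.4]
width: 0.0436
grip_force: 34.9
```

>>> {"op": "step_arm", "data": {
  "deltas": [
    [[0,0,0,0,0,-0.0005,40],[0,0,0,0,0,-0.001,40],[0,0,0,0,0,-0.001,40],[0,0,0,0,0,-0.001,40]]
  ]
}}

```text
time: 20.78
ee_pos: [0.5641, 0.0688, 0.0569]
eef_rot: [0.8, 0.601, -0.002, -0.001]
ft_force: [-8.6, -5.2, 8.0]
width: 0.0438
grip_force: 34.9
```

```bash
python3 - <<'E'
from h import *
s=readout.read_state(); print(s["ee_pos"].round(4),s["ft_force"].round(1),s["torque"].round(2),s["eef_rot"].round(4))
b=snap("scene","e_s",225,160,325,245,7.5)
m=np.array([.5313,-.0192]); Rj=np.array([[np.cos(YAW),-np.sin(YAW)],[np.sin(YAW),np.cos(YAW)]])
for n,j,z in(("end stop top inner near",(-.03,.1255),.03),("corner",(.0295,.1255),.03),("block TL",(-.0145,.1255),.062),("block corner",(.0295,.1255),.062),("block -y",(.0295,.0655),.062)):
    w=m+Rj@np.array(j); print(n,((proj(b,[*w,z])[0]-[225,160])*7.5).round(0))
E
```

```text
[0.5641 0.0688 0.0569] [-8.6 -5.2  8. ] [-1.31  2.21  0.06] [ 7.996e-01  6.006e-01 -2.000e-03 -6.000e-04]
end stop top inner near [447. 400.]
corner [362. 469.]
block TL [430. 361.]
block corner [366. 411.]
block -y [255. 350.]
```

View pics/e_s.png

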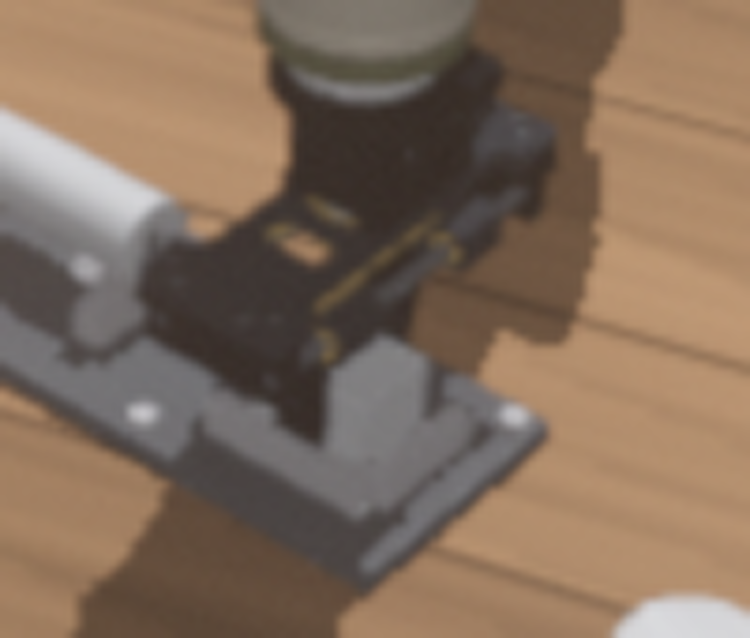

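The block sits in the corner, with its top corner near (372,400) above the stops' inner corner at (372,465). I'll push on both axes and check that force rises without motion.

>>> {"op": "step_arm", "data": {
  "deltas": [
    [[0,0,0,0.001,0,0,40],[0,0,0,0.002,0,0,40],[0,0,0,0.002,0,0,40],[0,0,0,0.002,0,0,40]]
  ],
  "squeeze": 50
}}

```text
time: 21.32
ee_pos: [0.5646, 0.0705, 0.0569]
eef_rot: [0.8, 0.6, -0.002, -0.001]
ft_force: [-10.5, -6.1, 8.7]
width: 0.0434
grip_force: 49.9
```

```bash
cat >> h.py <<'E'
def jig():
    s=readout.read_state(); c,n=np.cos(YAW),np.sin(YAW); Rj=np.array([[c,-n],[n,c]])
    print("t",s["time"],"TCP jig",((s["ee_pos"][:2]-[.5313,-.0192])@Rj).round(4),"z",s["ee_pos"][2].round(4),"F jig",(s["ft_force"][:2]@Rj).round(1),s["ft_force"][2].round(1),"T",s["torque"].round(2),"q",s["eef_rot"].round(4))
E
python3 -c "
from h import *; jig()"
```

```text
t 21.325 TCP jig [0.0072 0.0954] z 0.0569 F jig [-8.4 -8.7] 8.7 T [-1.5   2.28  0.1 ] q [ 7.996e-01  6.005e-01 -2.100e-03 -6.000e-04]
```

It moved another 1.7 mm, so that was friction, not the end stop. Continuing.

>>> {"op": "step_arm", "data": {
  "deltas": [
    [[0,0,0,0.001,0,0,40],[0,0,0,0.002,0,0,40],[0,0,0,0.002,0,0,40],[0,0,0,0.002,0,0,40]]
  ]
}}

```text
time: 21.82
ee_pos: [0.5648, 0.0712, 0.0569]
eef_rot: [0.8, 0.6, -0.003, -0.0]
ft_force: [-13.0, -10.0, 12.2]
width: 0.0436
grip_force: 49.9
```

```bash
python3 -c "
from h import *; jig()"
```

```text
t 21.825 TCP jig [0.0071 0.0961] z 0.0569 F jig [ -9.7 -13.2] 12.2 T [-2.28  2.79  0.18] q [ 7.998e-01  6.002e-01 -2.900e-03 -3.000e-04]
```

>>> {"op": "step_arm", "data": {
  "deltas": [
    [[0,0,0,0.001,0,0,40],[0,0,0,0.002,0.0005,0,40],[0,0,0,0.003,0.001,0,40],[0,0,0,0.003,0.001,0,40],[0,0,0,0.003,0.001,0,40]]
  ]
}}

```text
time: 22.45
ee_pos: [0.565, 0.0714, 0.057]
eef_rot: [0.8, 0.6, -0.005, -0.001]
ft_force: [-22.5, -17.1, 23.1]
width: 0.0439
grip_force: 49.9
```

```bash
python3 -c "
from h import *; jig()"
```

```text
t 22.45 TCP jig [0.0073 0.0964] z 0.057 F jig [-16.9 -22.6] 23.1 T [-3.94  5.01  0.42] q [ 8.002e-01  5.997e-01 -5.100e-03 -5.000e-04]
```

```bash
python3 - <<'E'
from h import *
s=readout.read_state(); print(delta(s["ee_pos"],Rt(YAW,np.pi/2)))
print(R.from_quat(s["eef_rot"]).as_matrix()[:,2].round(4))
E
```

```text
[-0.007, 0.0076, -0.0036, 0.0, 0.0, 0.0]
[-0.0089 -0.0053 -0.9999]
```

The tool has leaned about 0.6° under the push. I'll counter-tilt the command so the block stays flat.

>>> {"op": "step_arm", "data": {
  "deltas": [
    [[-0.004,0.004,-0.002,0,0,0,40],[-0.008,0.009,-0.004,0,0,0,40],[-0.008,0.009,-0.004,0,0,0,40],[-0.008,0.009,-0.004,0,0,0,40],[-0.008,0.009,-0.004,0,0,0,40]]
  ]
}}

```text
time: 23.08
ee_pos: [0.5648, 0.0712, 0.0568]
eef_rot: [0.799, 0.601, 0.001, -0.0]
ft_force: [-21.8, -18.0, 21.3]
width: 0.0435
grip_force: 49.9
```

```bash
python3 - <<'E'
from h import *
jig(); s=readout.read_state(); print(delta(s["ee_pos"],Rt(YAW,np.pi/2)))
E
```

```text
t 23.075 TCP jig [0.0071 0.0962] z 0.0568 F jig [-15.9 -23.3] 21.3 T [-3.98  5.3   0.3 ] q [ 7.992e-01  6.011e-01  6.000e-04 -2.000e-04]
[0.0005, -0.0012, -0.0, 0.0, 0.0, 0.0]
```

>>> {"op": "step_arm", "data": {
  "deltas": [
    [[0,0,0.002,0,0.001,-0.0002,40],[-0.001,0,0.003,0,0.002,-0.0004,40],[-0.001,0,0.003,0,0.002,-0.0004,40],[-0.001,0,0.003,0,0.002,-0.0004,40],[-0.001,0,0.003,0,0.002,-0.0004,40],[-0.001,0,0.003,0,0.002,-0.0004,40],[-0.001,0,0.003,0,0.002,-0.0004,40],[-0.001,0,0.003,0,0.002,-0.0004,40]]
  ]
}}

```text
time: 24.08
ee_pos: [0.5649, 0.0712, 0.0568]
eef_rot: [0.8, 0.6, -0.001, -0.001]
ft_force: [-30.7, -15.8, 26.8]
width: 0.0437
grip_force: 49.9
```

```bash
python3 - <<'E'
from h import *
jig(); s=readout.read_state(); print(delta(s["ee_pos"],Rt(YAW,np.pi/2)),s["grip_force"])
b=snap("scene","f_s",215,160,325,245,6.8)
E
```

```text
t 24.075 TCP jig [0.0072 0.0962] z 0.0568 F jig [-25.2 -23.7] 26.8 T [-3.78  6.95  0.62] q [ 7.997e-01  6.003e-01 -5.000e-04 -1.100e-03]
[-0.0024, -0.0005, -0.0019, 0.0, 0.0, 0.0] 49.86363021656871
```

View pics/f_s.png

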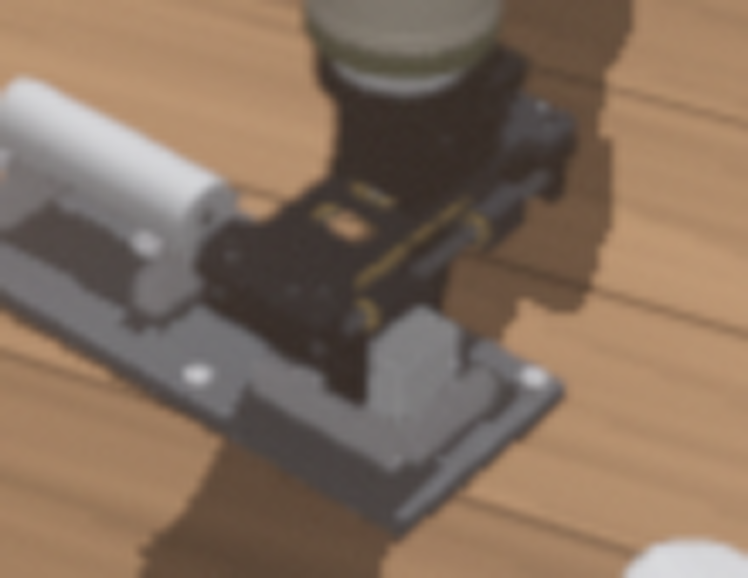

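The block is tight in the corner, its top corner near (408,360) above the stops' inner corner at (405,420), and the bar is still in the cradle. The block is pushed with about 25 N against each stop and isn't moving, so I'm handing in.

```bash
python3 -c "
from bench import r; print(r.close_job())"
```

```text
the job is handed in; nothing more can be done
None
```

I handed the job in at about 24 s: the bar lies centred on both saddles of the V cradle and is released, and the gripper still holds the block in the corner, pushing it with about 25 N towards each stop. No verdict came back at hand-in.

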